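# Scrape the ceramic chips off the ledge under the pegboard

## Task

Take the orange-handled scraper block out of the wooden basket and sweep all four blue ceramic chips along the ledge under the pegboard, off its end into the green tray; the chips are sharp, so move them only with the scraper, never with the gripper. Then stand the scraper on its blade in the basket again and let go. Do not knock against the pegs or what hangs on them, and leave the evil-eye plate, the glass paperweight and the other things in the basket where they are.

Things in the scene. Friction and masses are not known exactly. Their poses are not given: they have to be found in the camera images.
- scraper: scraper: black block 94 (x) by 32 (y) by 30 mm high, standing on its underside in the basket; orange handle, 24 mm wide (y), 22 mm thick, 75 mm long, rising from the block's top at x = -14 mm and raked 35 degrees from vertical towards its -x (away from the ledge), top end 97 mm up. Either long face (+y, -y) can push. 0.2 kg. Origin: centre of the underside
- scraper_grip (a point): grip point on the axis of the scraper's handle, 48 mm along it from the block's top: x -41.5, y 0, z 69.3 mm in the scraper's frame; pinch across y with the fingers along the handle. Axes as the scraper's
- basket: fixed shallow wooden basket, 130 mm (its x) by 240 mm (its y), 35 mm high, walls 5 mm, floor 5 mm thick; origin: centre of its underside. It holds three things side by side along y, about 75 mm apart: the scraper, a torch and a tin, in any order
- ledge: fixed white ledge, top 70 mm above the console, 230 mm long (its y). On it a flat strip 112 mm wide (x -56 to 56 mm) runs between two wooden lips 8 mm thick, 12 mm high; its ends (y = -115, +115 mm) are open. Origin: on the console under the strip's middle; z up, +x to the pegboard side, roughly to the robot's right; y roughly radial
- pegs: pegboard fixed over the ledge; origin and axes of the ledge. Board x 44 to 56, z 155 to 295 mm. Lower pegs: 12 mm thick, y -100, -50, 0, 50, 100, z 190, reaching to x = -21 mm: they bar an upright gripper, one leaning back with the scraper's handle clears them. Bead loops, key fob and opener hang at x 19 to 29, down to z 155 mm. Below that it is open, but for two posts at x above 56
- tray: fixed green plastic tray, 170 mm (its x) by 120 mm (its y), 25 mm high, walls 3 mm, standing with about 3 mm gap against one open end (+y or -y) of the ledge, parallel to it; origin: centre of its underside
- chip0: a loose blue ceramic chip with a white fleck, about 26 x 20 mm and 9 mm thick, 12 g, lying flat on the strip; origin: centre of its underside
- chip1: a loose blue ceramic chip with a white fleck, about 24 x 22 mm and 9 mm thick, 12 g, lying flat on the strip; origin: centre of its underside
- chip2: a loose blue ceramic chip with a white fleck, about 27 x 21 mm and 9 mm thick, 12 g, lying flat on the strip; origin: centre of its underside
- chip3: a loose blue ceramic chip with a white fleck, about 25 x 23 mm and 9 mm thick, 12 g, lying flat on the strip; origin: centre of its underside
- eye_plate: round blue ceramic evil-eye plate, 112 mm across, 13 mm high, lying on the console at the other end of the ledge; origin: centre of its underside. Leave alone
- paperweight: round green glass paperweight, 68 mm across, 45 mm high, on the console beside the basket; origin: centre of its underside. Leave alone
- torch: small metal torch lying in the basket along its x, 87 mm long, 26 mm thick; origin: centre of its underside. Leave in place
- tin: flat red tin in the basket, 70 x 45 x 20 mm; origin: centre of its underside. Leave in place
Mind the look-alikes: they are no part of the job. There is more than one size of the scraper; the one meant has the size given above.

How it is judged:
On the way, in this order (a step that is already met when the one before it is completed fails the run):
1. the scraper is lifted out of the basket, more than 40 mm off the console (height (world z) of scraper above 0.04 m), for 0.1 s.
2. all four chips lie in the tray (x of chip0 in the frame of tray between -0.085 and 0.085 m and y of chip0 in the frame of tray between -0.06 and 0.06 m and height (world z) of each of chip0, chip1, chip2, chip3 below 0.05 m and x of chip1 in the frame of tray between -0.085 and 0.085 m and y of chip1 in the frame of tray between -0.06 and 0.06 m and x of chip2 in the frame of tray between -0.085 and 0.085 m and y of chip2 in the frame of tray between -0.06 and 0.06 m and x of chip3 in the frame of tray between -0.085 and 0.085 m and y of chip3 in the frame of tray between -0.06 and 0.06 m), for 0.2 s.
At the end, for the whole second after the job is handed in: All four chips lie still in the tray (origins inside its outline and below 50 mm), and the scraper stands still in the basket on its blade (underside within 9 mm of the basket's floor, tilted less than 0.15 rad) (all of step 2 and x of scraper in the frame of basket between -0.06 and 0.06 m and y of scraper in the frame of basket between -0.115 and 0.115 m and z of scraper in the frame of basket below 0.014 m and angle between scraper's own z axis and vertical below 0.15 rad and linear speed of each of chip0, chip1, chip2, chip3, scraper below 0.02 m/s); the robot touches nothing.
It fails at once if the gripper or arm touches a chip (over 0.5 N) (contact force between any of the fingers, the arm and chip0 above 0.5 N or contact force between any of the fingers, the arm and chip1 above 0.5 N or contact force between any of the fingers, the arm and chip2 above 0.5 N or contact force between any of the fingers, the arm and chip3 above 0.5 N).
It fails at once if the robot or the scraper knocks against the pegboard, its pegs or what hangs there (over 3 N) (contact force between any of the fingers, the arm, scraper and pegs above 3 N).
It fails at once if the evil-eye plate or the paperweight is shifted by more than 20 mm (distance of any of eye_plate, paperweight from where it was at the start of the episode above 0.02 m).
It fails at once if the torch or the tin is shifted by more than 30 mm (distance of any of torch, tin from where it was at the start of the episode above 0.03 m).
It also fails if it takes over 61 s, if anything falls off the work surface, if the arm or the gripper's body presses on something with over 40 N, if the wrist force passes 120 N, or if a joint passes its speed limit or range.

## Robot

A 7-joint arm with a two-finger parallel gripper is mounted at the origin on the work surface. World frame = base frame: x ahead of the robot, y to its left, z up, the work surface at z = 0. Lengths are in m, angles in rad, forces in N, time in s.
With the tool pointing down it reaches from about 0.425 to 0.925 m from the base axis. Payload 6.8 kg.
Tool frame: the origin (TCP) lies on the centre line of the jaws, within the pads' length; the fingertips stand 11 mm ahead of it and the grasp point (between the pads) lies 8 mm behind it; z points along the fingers, y is the direction in which the jaws open and shut (so a half turn about z gives the same grasp; the last joint's range is limited). The gripper opens to 85 mm and grips with 20 to 120 N. Pads are 22 mm wide; open, the fingers measure 114 mm over their backs; the gripper's body (76 mm by 85 mm) begins 54 mm behind the grasp point. The pads swing forward as they close: fully open they stand 13 mm farther back than shut.
Start: joints at [-1.305, 0.477, 0.022, 1.555, -0.011, 1.109, -0.083], TCP at [0.246, 0.628, 0.242] pointing down, gripper open.
Joint ranges: [-2.96, 2.96], [-0.34, 2.1], [-1.41, 1.46], [0.24, 2.44], [-1.37, 4.51], [0.17, 1.92], [-2.96, 2.96]. Speed limits (rad/s): [2.39, 2.39, 3.14, 3.14, 3.14, 3.14, 3.14].

## Interface

Orientations are given as a rotation vector (axis times angle).
In Python, from bench import r gives the robot as it stands.
- The arm moves only by the tool send_rows, never from a script. Its argument "deltas" is a list of rows, each a list of 7 numbers: the opening, from 0 (shut) to 1 (fully open), then the shift along the tool's x, y, z as a fraction of full scale, then the turn, a rotation vector about the tool's x, y, z as a fraction of full scale. In form: [[hand, x, y, z, ax, ay, az], ...]. A call has 1 to 20 rows; each row is the pose to reach, as a shift and turn from the pose commanded when the call began, along the tool's axes at that moment, turning the shorter way round; what a row does not reach only later rows make up. Full scale, the value 1, is 150 mm for a shift and 180 degrees for a turn. A row lasts 1/12 s, in which the tool goes at most 41.7 mm and 7.16 degrees, less where a joint would pass 70% of its speed; a pose out of reach is approached as far as the arm can. A call with a number of a shift or a turn outside -1 to 1 is refused whole. A call with a gripper value outside its range is refused whole. The fingers move at their own pace and stop on an object; "squeeze" is the grip in N (left out, the last holds). Time passes only in rows, so rows that repeat a pose let the fingers close. It gives the time, the measured TCP pose, the force and the opening at its end, in the units of the state.
- r.get_obs(): the state, without advancing time (a new reading comes with each control period).
- r.grab_frame(name): name is "side" or "top" or "wrist"; returns a dict with "pixels" (384x512x3 uint8, red, green, blue), "camera_matrix" (3x3 intrinsics, pixels), "dist_coeffs" ([k1, k2, p1, p2, k3] as OpenCV has them; the pictures are not rectified), "rvec" (rotation vector, rad) and "tvec" (3), from world to camera coordinates, as OpenCV has them. Camera axes: x right, y down, z forward; pixel columns grow to the right and rows downward; lengths in m; the calibration is good to about 2 mm. A picture is of the moment at which its call begins. There is no depth.
- r.hand_in(): hands the job in, once; it reports no verdict.
The state is a dict: "clock": time; "joints": joint angles; "qvel": joint speeds; "tau": joint torques, N m; "tcp_pos": TCP position; "orientation": TCP orientation; "contact_force": force on the tool from outside, world axes, zero at the start; "moment": the same for the moment, N m; "grip_width": finger opening in m.
Only numpy, scipy, OpenCV 4.12 (cv2) and the standard library are available. Lean on these libraries where they do the work, as an engineer would, in place of code of your own. Each camera call takes 0.05 s, during which the arm holds its last target. There are 200 camera calls.

## Working session

There is one attempt and no reset: what is moved stays moved. The work goes in short steps, Python scripts to look and compute and a tool call to move; the robot and the scene stay as the last step left them, time stands still between calls to the robot, and variables do not carry over. Pictures are saved under pics/ and viewed, about 8 in all and at most 12, crops included, and the job is handed in when it is done.

Besides the shell and the picture viewer there is one more tool, called as name(argument=value, ...) on one line, values as JSON. send_rows: Moves the arm, as the interface text tells. Shift numbers are shares of 150 mm and turn numbers shares of 180 degrees, none past 1 either way. Its arguments: {"type":"object","properties":{"deltas":{"type":"array","items":{"type":"array","items":{"type":"number"}}},"squeeze":{"type":"number"}},"required":["deltas"]}

```bash
ls; mkdir -p pics
python3 - <<'E'
from bench import r
import cv2,numpy as np,pickle
o=r.get_obs(); print({k:np.round(v,3) for k,v in o.items()})
D={}
for n in("top","side"):
    f=r.grab_frame(n); D[n]=f; cv2.imwrite(f"pics/{n}0.png",f["pixels"][:,:,::-1])
    R=cv2.Rodrigues(np.array(f["rvec"]))[0]; print(n,np.round(-R.T@np.array(f["tvec"]).ravel(),3),np.round(R[2],2),np.round(f["camera_matrix"],0).tolist(),np.round(f["dist_coeffs"],3))
pickle.dump(D,open("f0.pkl","wb"))
im=np.hstack([cv2.resize(D[n]["pixels"],None,fx=1,fy=1) for n in D])
E
```

```text
pics
{'clock': np.float64(0.0), 'joints': array([-1.305,  0.478,  0.022,  1.556, -0.011,  1.109, -0.083]), 'qvel': array([ 0.   ,  0.   ,  0.001,  0.   ,  0.   , -0.001,  0.002]), 'tau': array([-1.0000e-03, -5.9644e+01,  1.6070e+00, -2.8120e+01,  1.2000e-02,
        9.0000e-03, -0.0000e+00]), 'tcp_pos': array([0.246, 0.628, 0.241]), 'orientation': array([-5.840e-01, -3.087e+00,  3.000e-03]), 'contact_force': array([ 0.369, -1.132, -0.594]), 'moment': array([0.018, 0.   , 0.009]), 'grip_width': np.float64(0.086)}
top [0.433 0.124 0.929] [ 0.15  0.   -0.99] [[423.0, 0.0, 258.0], [0.0, 423.0, 194.0], [0.0, 0.0, 1.0]] [-0.065  0.     0.     0.     0.   ]
side [ 0.224 -0.094  0.772] [ 0.44  0.25 -0.86] [[360.0, 0.0, 262.0], [0.0, 360.0, 189.0], [0.0, 0.0, 1.0]] [0.014 0.    0.    0.    0.   ]
```

View pics/top0.png

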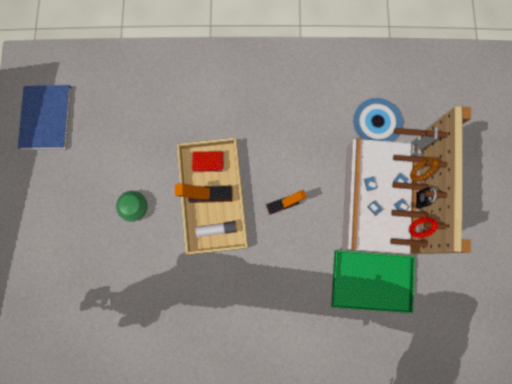

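View pics/side0.png

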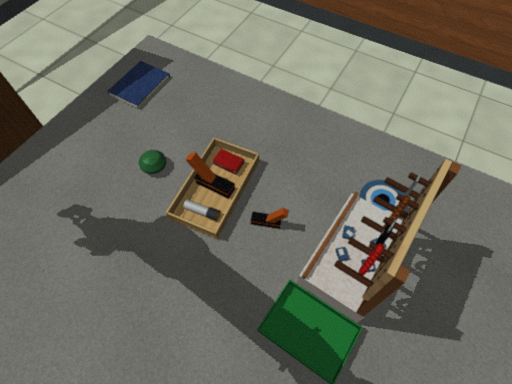

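The top view (image up = world +x, image right = world −y) shows the basket at about (212,196), with the tin at (208,161), the scraper in the middle at (205,192) and the torch at (216,229). The ledge is at (383,196), with chips near (371,184), (375,208), (401,180) and (402,206). The tray is at the near end, around (374,281), and the eye plate at the far end. A smaller look-alike scraper lies on the console at (287,201).

Next I'll measure these.

```bash
cat > h.py <<'E'
import cv2,numpy as np
def ray(f,uv):
    K=np.array(f["camera_matrix"],float);d=np.array(f["dist_coeffs"],float);R=cv2.Rodrigues(np.array(f["rvec"],float))[0]
    p=cv2.undistortPoints(np.array(uv,float).reshape(-1,1,2),K,d).reshape(-1,2)
    return -R.T@np.array(f["tvec"],float).ravel(), np.c_[p,np.ones(len(p))]@R
def plane(f,uv,z):
    c,d=ray(f,uv); return (c+d*((z-c[2])/d[:,2])[:,None])[:,:2]
def proj(f,P): return cv2.projectPoints(np.array(P,float).reshape(-1,3),np.array(f["rvec"],float),np.array(f["tvec"],float),np.array(f["camera_matrix"],float),np.array(f["dist_coeffs"],float))[0].reshape(-1,2)
def blobs(f,lo,hi,roi,amin=20):
    """HSV mask blobs in roi (x0,y0,x1,y1) -> list of contours (full image px)"""
    x0,y0,x1,y1=roi; h=cv2.cvtColor(f["pixels"],cv2.COLOR_RGB2HSV)[y0:y1,x0:x1]
    m=cv2.inRange(h,lo,hi); cs=cv2.findContours(m,cv2.RETR_EXTERNAL,cv2.CHAIN_APPROX_NONE)[0]
    return sorted([c.reshape(-1,2)+[x0,y0] for c in cs if cv2.contourArea(c)>=amin],key=lambda c:-cv2.contourArea(c.astype(np.int32)))
def rect(f,c,z):
    (cx,cy),(w,h),a=cv2.minAreaRect((plane(f,c,z)*1000).astype(np.float32)); return np.round([cx,cy,w,h,a],1)
E
python3 - <<'E'
import pickle,cv2,numpy as np
from h import *
D=pickle.load(open("f0.pkl","rb"));t,s=D["top"],D["side"]
for nm,f,lo,hi,roi,z in [("chips top",t,(95,60,40),(125,255,255),(355,165,415,225),.079),("tray",t,(45,100,30),(80,255,255),(325,240,420,320),.025),
 ("orange",t,(5,180,120),(18,255,255),(165,175,245,210),.09),("black",t,(0,0,0),(180,255,50),(185,180,240,205),.035),("tin",t,(0,150,80),(4,255,255),(185,145,230,175),.025),
 ("basket",t,(12,60,120),(25,200,255),(170,130,255,260),.035),("chips side",s,(95,60,40),(125,255,255),(320,220,385,280),.079)]:
    for c in blobs(f,lo,hi,roi,15)[:6]: print(nm,np.round(c.mean(0),1),cv2.boundingRect(c.astype(np.int32)),rect(f,c,z))
a=cv2.resize(t["pixels"][125:325,160:260],None,fx=3,fy=3,interpolation=cv2.INTER_CUBIC);b=cv2.resize(t["pixels"][125:325,325:475],None,fx=3,fy=3,interpolation=cv2.INTER_CUBIC)
cv2.imwrite("pics/crop.png",np.hstack([a,b])[:,:,::-1])
E
```

```text
chips top [369.8 183.6] (365, 177, 12, 14) [ 580.8 -103.8   24.5   19.5   14. ]
chips top [374.5 207.8] (368, 201, 14, 14) [ 531.  -110.9   22.7   17.7   43.9]
chips top [400.5 178. ] (395, 174, 13, 8) [ 5.931e+02 -1.682e+02  1.460e+01  2.520e+01  1.000e-01]
chips top [399.9 204.3] (395, 199, 11, 11) [ 537.1 -164.6   17.1   20.9   43.5]
tray [373.6 281.3] (332, 251, 83, 62) [ 380.7 -117.9  172.6  119.4   85.5]
orange [191.3 191. ] (175, 183, 34, 16) [562.4 259.7  70.6  26.3  79.1]
black [220.1 192.9] (210, 187, 21, 13) [567.5 207.1  26.   43.1   0. ]
tin [206.9 161. ] (192, 152, 31, 19) [639.9 237.5  66.4  40.4  89.9]
basket [209.9 195.8] (177, 138, 71, 117) [563.5 228.5 241.7 136.9   6.3]
chips side [341.5 253.4] (336, 247, 13, 14) [ 530.8 -110.7   25.9   20.    41. ]
chips side [348.  232.1] (343, 226, 11, 13) [ 580.9 -103.4   27.1   19.8   14.8]
```

View pics/crop.png

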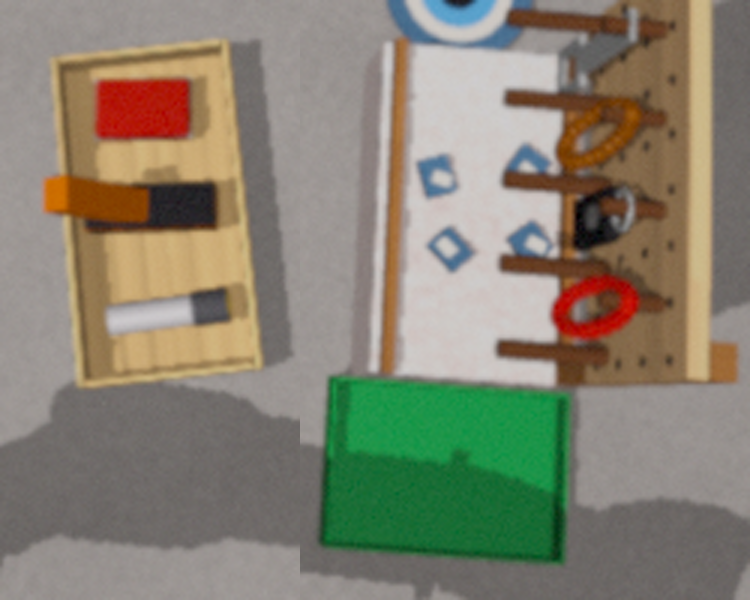

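The crop confirms the layout: tray at the near (−y) end of the ledge, all four chips visible between the lips, and the scraper in the middle of the basket with its handle raked towards world +y. Now I'll measure the scraper and ledge axes.

Run:
```python
import pickle,cv2,numpy as np
from h import *
D=pickle.load(open("f0.pkl","rb"));t,s=D["top"],D["side"]
# ledge left lip (brown) in top view
for c in blobs(t,(5,90,60),(22,255,255),(340,130,370,260),40)[:2]: print("lip",rect(t,c,.082),cv2.boundingRect(c.astype(np.int32)))
# white outer side edge ends
a=cv2.resize(t["pixels"][175:215,168:243],None,fx=8,fy=8,interpolation=cv2.INTER_CUBIC)[:300]
b=cv2.resize(s["pixels"][145:200,180:250],None,fx=8,fy=8,interpolation=cv2.INTER_CUBIC)
o=np.zeros((300,600,3),np.uint8)
A=cv2.resize(t["pixels"][172:212,168:243],None,fx=8,fy=8,interpolation=cv2.INTER_CUBIC)
B=cv2.resize(s["pixels"][148:198,182:242],None,fx=5,fy=5,interpolation=cv2.INTER_CUBIC)
o=np.zeros((320+250,600,3),np.uint8);o[:320,:600]=A;o[320:,:300]=B
cv2.imwrite("pics/scr.png",o[:,:,::-1])
```

```text
lip [561.8 -73.7   8.5 229.1  85.6] (352, 138, 9, 112)
```

View pics/scr.png

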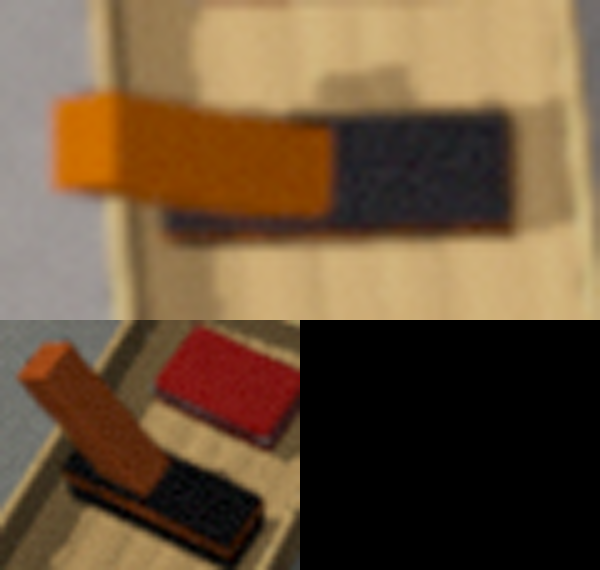

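Run:
```python
import pickle,numpy as np
from h import *
from scipy.optimize import least_squares
from scipy.spatial.transform import Rotation as Ro
from bench import r
t=pickle.load(open("f0.pkl","rb"))["top"]
M=np.array([[47,16,30],[47,-16,30],[-48,12,97.7],[-48,-12,97.7],[-66,12,85.1],[-66,-12,85.1],[-.6,12,30],[-.6,-12,30]])/1e3
u=np.array([[505,113],[508,222],[118,95],[115,192],[52,102],[52,186],[333,127],[330,217]])
px=np.c_[168+(u[:,0]+.5)/8-.5,172+(u[:,1]+.5)/8-.5]
def w(p):
    R=Ro.from_euler('z',p[2]).as_matrix(); return M@R.T+[p[0],p[1],.005]
s=least_squares(lambda p:(proj(t,w(p))-px).ravel(),[.565,.22,-1.5])
print(s.x,np.degrees(s.x[2]),np.round(s.fun.reshape(-1,2),1).tolist())
def tool(yaw):  # z along handle downward, y=scraper y
    Rs=Ro.from_euler('z',yaw).as_matrix(); z=Rs@[np.sin(np.radians(35)),0,-np.cos(np.radians(35))]
    return Rs,z
Rs,z=tool(s.x[2]); g=np.array([*s.x[:2],.005])+Rs@[-.0415,0,.0693]
tcp=g+.008*z; print("grip",g,"tcp",tcp,"z",z)
o=r.get_obs();R0=Ro.from_rotvec(o["orientation"]).as_matrix();print(np.round(R0,3))
for sg in(1,-1):
    y=sg*Rs[:,1];Rt=np.c_[np.cross(y,z),y,z]; print(sg,"rel rot deg",np.degrees(Ro.from_matrix(R0.T@Rt).as_rotvec()),"shift mm",1e3*R0.T@(tcp-o["tcp_pos"]), "pre100", 1e3*R0.T@(tcp-.1*z-o["tcp_pos"]))
```

```text
[ 0.56704636  0.22933033 -1.54165738] -88.33046156542687 [[0.7, -0.5], [0.6, 0.6], [-0.8, -0.6], [-0.4, -0.8], [-0.3, -0.1], [-0.3, 1.1], [0.1, 0.2], [0.6, 0.1]]
grip [0.56583727 0.27081271 0.0743    ] tcp [0.56597095 0.26622605 0.06774678] z [ 0.01671105 -0.57333295 -0.81915204]
[[-0.931  0.365 -0.   ]
 [ 0.365  0.931 -0.002]
 [-0.    -0.002 -1.   ]]
1 rel rot deg [ 20.33204799 -30.82177207  64.74273636] shift mm [-429.63919312 -219.71804954  174.10658221] pre100 [-407.15999463 -167.08470105   92.10404407]
-1 rel rot deg [  34.3091769    22.63256731 -109.04152017] shift mm [-429.63919312 -219.71804954  174.10658221] pre100 [-407.15999463 -167.08470105   92.10404407]
```

Add to h.py:
```python
from scipy.spatial.transform import Rotation as Ro
Z35=np.array([np.sin(np.radians(35)),0,-np.cos(np.radians(35))])
def toolpose(p,yaw,back=0.0):
    """TCP pose to hold the scraper with its origin at p, yaw; back: retreat along the handle"""
    Rs=Ro.from_euler('z',yaw).as_matrix(); z=Rs@Z35; y=Rs[:,1]
    return np.array(p)+Rs@[-.0415,0,.0693]+(.008-back)*z, np.c_[np.cross(y,z),y,z]
def delta(o,P,R):
    R0=Ro.from_rotvec(o["orientation"]).as_matrix()
    return np.round(R0.T@(P-o["tcp_pos"])/.15,3), np.round(Ro.from_matrix(R0.T@R).as_rotvec()/np.pi,4)
```

```text
(no output)
```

send_rows(deltas=[[1, -0.95, -0.3, 0, 0.113, -0.171, 0.36], [1, -0.95, -0.3, 0, 0.113, -0.171, 0.36], [1, -0.95, -0.3, 0, 0.113, -0.171, 0.36], [1, -0.95, -0.3, 0, 0.113, -0.171, 0.36], [1, -0.95, -0.3, 0, 0.113, -0.171, 0.36], [1, -0.95, -0.3, 0, 0.113, -0.171, 0.36], [1, -0.95, -0.3, 0, 0.113, -0.171, 0.36], [1, -0.95, -0.3, 0, 0.113, -0.171, 0.36], [1, -0.95, -0.3, 0, 0.113, -0.171, 0.36], [1, -0.95, -0.3, 0, 0.113, -0.171, 0.36], [1, -0.95, -0.3, 0, 0.113, -0.171, 0.36], [1, -0.95, -0.3, 0, 0.113, -0.171, 0.36], [1, -0.95, -0.3, 0, 0.113, -0.171, 0.36]])

```text
clock: 1.18
tcp_pos: [0.3627, 0.5344, 0.2413]
orientation: [1.842, 1.898, -0.58]
contact_force: [0.1, 0.1, -0.8]
grip_width: 0.0852
```

Run:
```python
from h import *
from bench import r
o=r.get_obs();print(o["clock"],np.round(o["joints"],2),np.round(o["tcp_pos"],3))
P,R=toolpose([.567,.2293,.005],-1.5417,.1);print(P,delta(o,P,R))
```

```text
1.1833 [-1.41  0.77  0.4   1.27  0.04  1.68 -1.01] [0.363 0.534 0.241]
[0.5642575  0.32352913 0.14966199] (array([-0.836,  1.302,  1.328]), array([-0.    , -0.0004,  0.0003]))
```

send_rows(deltas=[[1, -0.42, 0.65, 0.66, 0, 0, 0], [1, -0.42, 0.65, 0.66, 0, 0, 0], [1, -0.42, 0.65, 0.66, 0, 0, 0], [1, -0.42, 0.65, 0.66, 0, 0, 0], [1, -0.42, 0.65, 0.66, 0, 0, 0], [1, -0.42, 0.65, 0.66, 0, 0, 0]])

```text
clock: 1.68
tcp_pos: [0.4644, 0.4265, 0.1977]
orientation: [1.848, 1.894, -0.58]
contact_force: [-0.3, 0.2, 0.3]
grip_width: 0.0853
```

send_rows(deltas=[[1, -0.416, 0.652, 0.668, 0, 0, 0], [1, -0.416, 0.652, 0.668, 0, 0, 0], [1, -0.416, 0.652, 0.668, 0, 0, 0], [1, -0.416, 0.652, 0.668, 0, 0, 0], [1, -0.416, 0.652, 0.668, 0, 0, 0], [1, -0.416, 0.652, 0.668, 0, 0, 0], [1, -0.416, 0.652, 0.668, 0, 0, 0]])

```text
clock: 2.27
tcp_pos: [0.5631, 0.3257, 0.1508]
orientation: [1.843, 1.901, -0.577]
contact_force: [0.0, 0.3, -0.3]
grip_width: 0.0853
```

Run:
```python
from h import *
from bench import r
o=r.get_obs();print(o["clock"],np.round(o["joints"],2),np.round(o["tcp_pos"],3))
P,R=toolpose([.567,.2293,.005],-1.5417,0);print(P,delta(o,P,R))
f=r.grab_frame("wrist");cv2.imwrite("pics/w1.png",f["pixels"][:,:,::-1])
```

```text
2.2667 [-1.1   0.79  0.45  1.48  0.15  1.33 -0.74] [0.563 0.326 0.151]
[0.56592617 0.26619577 0.06774678] (array([-0.011,  0.007,  0.681]), array([ 0.0002, -0.0015,  0.0006]))
```

View pics/w1.png

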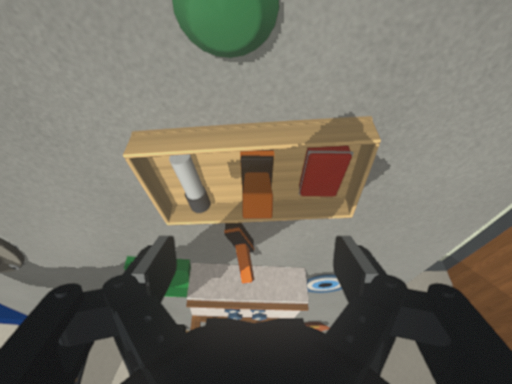

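The wrist view shows the scraper's handle at (258,195), centred between the open fingers. The torch is at (190,185) and the tin at (325,172), both clear. Approaching and gripping now.

send_rows(deltas=[[1, -0.005, 0.003, 0.17, 0, -0.001, 0], [1, -0.01, 0.005, 0.34, 0, -0.001, 0], [1, -0.011, 0.007, 0.5, 0, -0.001, 0], [1, -0.011, 0.007, 0.62, 0, -0.001, 0], [1, -0.011, 0.007, 0.68, 0, -0.001, 0], [1, -0.011, 0.007, 0.68, 0, -0.001, 0], [0, -0.011, 0.007, 0.68, 0, -0.001, 0], [0, -0.011, 0.007, 0.68, 0, -0.001, 0], [0, -0.011, 0.007, 0.68, 0, -0.001, 0], [0, -0.011, 0.007, 0.68, 0, -0.001, 0], [0, -0.011, 0.007, 0.68, 0, -0.001, 0], [0, -0.011, 0.007, 0.68, 0, -0.001, 0], [0, -0.011, 0.007, 0.68, 0, -0.001, 0], [0, -0.011, 0.007, 0.68, 0, -0.001, 0]], squeeze=70)

```text
clock: 3.48
tcp_pos: [0.5672, 0.2645, 0.0685]
orientation: [1.842, 1.895, -0.58]
contact_force: [-1.0, 2.7, 6.0]
grip_width: 0.0231
```

Run:
```python
from h import *
from bench import r
o=r.get_obs();print(o["clock"],np.round(o["joints"],2),o["grip_width"],o["contact_force"])
P,R=toolpose([.567,.2293,.005],-1.5417,0);print("err to plan",o["tcp_pos"]-P)
yl=-1.536  # ledge x yaw -94.4deg
yl=np.radians(-94.4);c=np.array([.5575,-.133]);xl=np.array([np.cos(yl),np.sin(yl)]);yy=np.array([-xl[1],xl[0]])
R0=Ro.from_rotvec(o["orientation"]).as_matrix();print("up in tool",R0.T@[0,0,1])
for n,(a,b,z) in {"lift":(0,0,0),"A":(-.2,.09,.2),"B":(-.15,.09,.09),"C":(0,.09,.09)}.items():
    p=[.567,.2293,.16] if n=="lift" else [*(c+a*xl+b*yy),z]
    P,R=toolpose(p,-1.5417 if n=="lift" else yl);print(n,np.round(p,3),np.round(P,3),delta(o,P,R))
```

```text
3.4833 [-1.05  0.85  0.45  1.6   0.16  1.13 -0.74] 0.023133384511262668 [-1.00525293  2.66006667  5.95054897]
err to plan [ 0.00123809 -0.00170013  0.0007867 ]
up in tool [-0.57354883  0.00121995 -0.81917047]
lift [0.567 0.229 0.16 ] [0.566 0.266 0.223] (array([-0.58 , -0.007, -0.849]), array([ 0.0003, -0.    , -0.0003]))
A [0.663 0.06  0.2  ] [0.665 0.096 0.263] (array([-1.676,  0.624, -0.406]), array([ 0.0196, -0.    ,  0.0273]))
B [0.659 0.01  0.09 ] [0.662 0.046 0.153] (array([-1.527,  0.588,  0.384]), array([ 0.0196, -0.    ,  0.0273]))
C [ 0.647 -0.14   0.09 ] [ 0.65  -0.103  0.153] (array([-2.341,  0.483,  0.955]), array([ 0.0196, -0.    ,  0.0273]))
```

send_rows(deltas=[[0, -0.05, 0, -0.07, 0, 0, 0], [0, -0.12, 0, -0.17, 0, 0, 0], [0, -0.2, 0, -0.29, 0, 0, 0], [0, -0.29, 0, -0.42, 0, 0, 0], [0, -0.38, 0, -0.56, 0, 0, 0], [0, -0.47, 0, -0.69, 0, 0, 0], [0, -0.54, 0, -0.79, 0, 0, 0], [0, -0.58, 0, -0.85, 0, 0, 0], [0, -0.58, 0, -0.85, 0, 0, 0], [0, -0.58, 0, -0.85, 0, 0, 0]])

```text
clock: 4.32
tcp_pos: [0.5664, 0.2655, 0.222]
orientation: [1.843, 1.895, -0.582]
contact_force: [-0.6, -0.7, -2.9]
grip_width: 0.0231
```

```bash
cat > nxt.py <<'E'
import sys
from h import *
from bench import r
yl=np.radians(-94.4);c=np.array([.5575,-.133]);xl=np.array([np.cos(yl),np.sin(yl)]);yy=np.array([-xl[1],xl[0]])
def L(a,b,z): return toolpose([*(c+a*xl+b*yy),z],yl)
if __name__=="__main__":
    o=r.get_obs();print(o["clock"],np.round(o["joints"],2),np.round(o["contact_force"],1),o["grip_width"])
    for q in sys.argv[1:]:
        a,b,z=map(float,q.split(","));print(q,*[v.tolist() for v in delta(o,*L(a/1e3,b/1e3,z/1e3))])
E
python3 nxt.py -200,90,180 -110,90,90 0,90,90
```

```text
4.3167 [-1.08  0.66  0.5   1.54  0.2   1.37 -0.67] [-0.6 -0.7 -2.9] 0.02305131965263186
-200,90,180 [-1.018, 0.628, 0.544] [0.0191, 0.0001, 0.0273]
-110,90,90 [-1.162, 0.566, 1.378] [0.0191, 0.0001, 0.0273]
0,90,90 [-1.759, 0.489, 1.797] [0.0191, 0.0001, 0.0273]
```

send_rows(deltas=[[0, -0.06, 0.04, 0.03, 0.001, 0, 0.002], [0, -0.17, 0.1, 0.09, 0.004, 0, 0.005], [0, -0.3, 0.18, 0.16, 0.006, 0, 0.008], [0, -0.45, 0.28, 0.24, 0.009, 0, 0.012], [0, -0.6, 0.38, 0.33, 0.012, 0, 0.016], [0, -0.75, 0.47, 0.41, 0.015, 0, 0.02], [0, -0.88, 0.55, 0.48, 0.017, 0, 0.024], [0, -0.96, 0.6, 0.52, 0.019, 0, 0.026], [0, -1, 0.628, 0.544, 0.019, 0, 0.027], [0, -1, 0.628, 0.544, 0.019, 0, 0.027], [0, -1, 0.628, 0.544, 0.019, 0, 0.027]])

```text
clock: 5.23
tcp_pos: [0.6651, 0.0997, 0.2406]
orientation: [1.949, 1.809, -0.617]
contact_force: [-0.8, 0.5, -2.3]
grip_width: 0.0232
```

```bash
python3 nxt.py -130,90,92 -60,90,92 0,90,92
python3 - <<'E'
from bench import r
import cv2,numpy as np
a=r.grab_frame("top");b=r.grab_frame("side")
cv2.imwrite("pics/both2.png",cv2.resize(np.vstack([a["pixels"][60:340,150:],b["pixels"][60:340,150:]]),None,fx=1.07,fy=1.07)[:,:,::-1])
E
```

```text
5.2333 [-0.82  0.69  0.56  1.47  0.22  1.32 -0.48] [-0.8  0.5 -2.3] 0.02319598567599262
-130,90,92 [-0.072, 0.004, 0.75] [-0.0, 0.0002, 0.0008]
-60,90,92 [-0.454, 0.003, 1.018] [-0.0, 0.0002, 0.0008]
0,90,92 [-0.782, 0.002, 1.247] [-0.0, 0.0002, 0.0008]
```

View pics/both2.png

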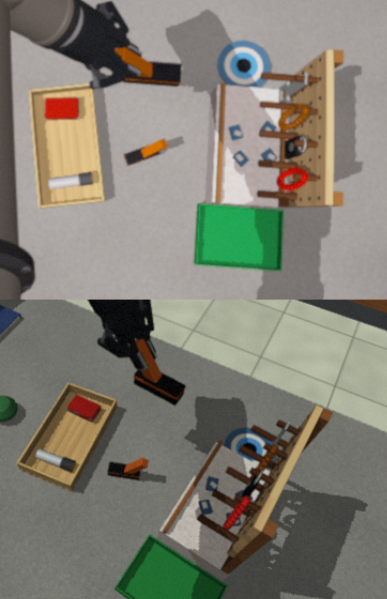

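The scraper is held level. In the top view its block ends at about x=180 px, left of the ledge, with nothing nearby. Going down beside the lip, then in over it.

send_rows(deltas=[[0, -0.01, 0, 0.08, 0, 0, 0], [0, -0.02, 0, 0.2, 0, 0, 0], [0, -0.04, 0.002, 0.35, 0, 0, 0], [0, -0.05, 0.003, 0.5, 0, 0, 0], [0, -0.06, 0.004, 0.63, 0, 0, 0], [0, -0.07, 0.004, 0.72, 0, 0, 0], [0, -0.072, 0.004, 0.75, 0, 0, 0], [0, -0.072, 0.004, 0.75, 0, 0, 0], [0, -0.072, 0.004, 0.75, 0, 0, 0]])

```text
clock: 6.08
tcp_pos: [0.6608, 0.0264, 0.1558]
orientation: [1.949, 1.809, -0.615]
contact_force: [0.5, 0.7, -1.3]
grip_width: 0.0233
```

```bash
python3 nxt.py -130,90,92 -60,90,92 0,90,92 0,92,74
```

```text
6.0833 [-0.75  0.74  0.55  1.61  0.23  1.11 -0.48] [ 0.5  0.7 -1.3] 0.023256443384075832
-130,90,92 [0.005, -0.005, 0.006] [0.0005, 0.0002, 0.0006]
-60,90,92 [-0.378, -0.006, 0.274] [0.0005, 0.0002, 0.0006]
0,90,92 [-0.705, -0.007, 0.503] [0.0005, 0.0002, 0.0006]
0,92,74 [-0.636, 0.006, 0.601] [0.0005, 0.0002, 0.0006]
```

send_rows(deltas=[[0, -0.04, 0, 0.03, 0, 0, 0], [0, -0.11, -0.001, 0.08, 0, 0, 0], [0, -0.2, -0.002, 0.143, 0, 0, 0], [0, -0.3, -0.003, 0.215, 0, 0, 0], [0, -0.4, -0.004, 0.286, 0, 0, 0], [0, -0.5, -0.005, 0.357, 0, 0, 0], [0, -0.59, -0.006, 0.421, 0, 0, 0], [0, -0.66, -0.007, 0.471, 0, 0, 0], [0, -0.69, -0.007, 0.493, 0, 0, 0], [0, -0.705, -0.007, 0.503, 0, 0, 0], [0, -0.705, -0.007, 0.503, 0, 0, 0]])

```text
clock: 7.0
tcp_pos: [0.6498, -0.1043, 0.1547]
orientation: [1.95, 1.807, -0.615]
contact_force: [0.3, -0.1, -1.8]
grip_width: 0.0235
```

```bash
python3 nxt.py 0,90,92 0,90,75 0,90,72
python3 - <<'E'
from bench import r
import cv2,numpy as np
a=r.grab_frame("top");b=r.grab_frame("side")
cv2.imwrite("pics/both3.png",cv2.resize(np.vstack([a["pixels"][90:260,320:480],b["pixels"][150:320,290:450]]),None,fx=1.76,fy=1.76)[:,:,::-1])
E
```

```text
7.0 [-0.61  0.69  0.59  1.72  0.29  0.96 -0.37] [ 0.3 -0.1 -1.8] 0.023533593996622706
0,90,92 [0.006, 0.001, -0.005] [0.0002, 0.0002, 0.0002]
0,90,75 [0.071, 0.001, 0.088] [0.0002, 0.0002, 0.0002]
0,90,72 [0.083, 0.001, 0.104] [0.0002, 0.0002, 0.0002]
```

View pics/both3.png

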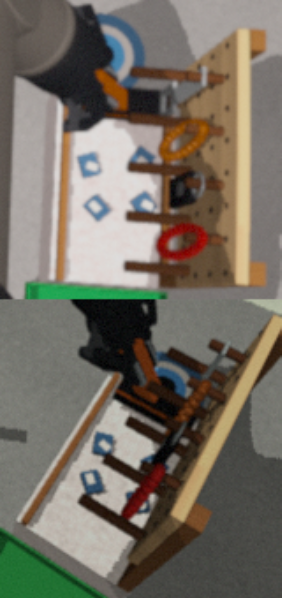

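The block is over the strip behind the four chips, between the top two pegs in the crop, and the gripper clears the peg tips. Lowering it onto the strip.

send_rows(deltas=[[0, 0.02, 0, 0.02, 0, 0, 0], [0, 0.045, 0, 0.05, 0, 0, 0], [0, 0.063, 0, 0.075, 0, 0, 0], [0, 0.071, 0.001, 0.088, 0, 0, 0], [0, 0.071, 0.001, 0.088, 0, 0, 0], [0, 0.079, 0.001, 0.099, 0, 0, 0], [0, 0.079, 0.001, 0.099, 0, 0, 0]])

```text
clock: 7.68
tcp_pos: [0.65, -0.1029, 0.1355]
orientation: [1.95, 1.807, -0.616]
contact_force: [0.5, -0.1, -1.8]
grip_width: 0.0233
```

```bash
python3 nxt.py 0,90,72 0,90,71 0,-20,72 0,-60,72 0,-120,72
```

```text
7.6833 [-0.61  0.72  0.58  1.72  0.28  0.94 -0.38] [ 0.5 -0.1 -1.8] 0.023314561797717008
0,90,72 [0.002, 0.001, 0.005] [0.0002, 0.0004, 0.0003]
0,90,71 [0.006, 0.001, 0.01] [0.0002, 0.0004, 0.0003]
0,-20,72 [0.003, -0.733, 0.005] [0.0002, 0.0004, 0.0003]
0,-60,72 [0.003, -0.999, 0.004] [0.0002, 0.0004, 0.0003]
0,-120,72 [0.003, -1.399, 0.004] [0.0002, 0.0004, 0.0003]
```

send_rows(deltas=[[0, 0.004, 0, 0.006, 0, 0, 0], [0, 0.006, 0, 0.01, 0, 0, 0], [0, 0.006, 0, 0.01, 0, 0, 0]])

```text
clock: 7.93
tcp_pos: [0.65, -0.103, 0.134]
orientation: [1.95, 1.807, -0.616]
contact_force: [-0.3, -0.6, -2.3]
grip_width: 0.023
```

```bash
python3 nxt.py 0,90,71.5
```

```text
7.9333 [-0.6   0.72  0.58  1.72  0.28  0.93 -0.39] [-0.3 -0.6 -2.3] 0.023047360919466686
0,90,71.5 [-0.001, 0.0, -0.001] [0.0003, 0.0003, 0.0002]
```

send_rows(deltas=[[0, 0, -0.02, 0, 0, 0, 0], [0, 0, -0.06, 0, 0, 0, 0], [0, 0, -0.11, 0, 0, 0, 0], [0, 0, -0.17, 0, 0, 0, 0], [0, 0, -0.23, 0, 0, 0, 0], [0, 0, -0.29, 0, 0, 0, 0], [0, 0, -0.35, 0, 0, 0, 0], [0, 0, -0.41, 0, 0, 0, 0], [0, 0, -0.47, 0, 0, 0, 0], [0, 0, -0.53, 0, 0, 0, 0], [0, 0, -0.59, 0, 0, 0, 0], [0, 0, -0.65, 0, 0, 0, 0], [0, 0, -0.7, 0, 0, 0, 0], [0, 0, -0.733, 0, 0, 0, 0], [0, 0, -0.733, 0, 0, 0, 0]])

```text
clock: 9.18
tcp_pos: [0.5392, -0.0947, 0.1339]
orientation: [1.95, 1.808, -0.617]
contact_force: [0.3, 0.7, -2.3]
grip_width: 0.0236
```

```bash
python3 nxt.py 0,-20,71.3 0,-90,71.3 0,-150,71.3
python3 - <<'E'
from bench import r
import cv2,numpy as np
a=r.grab_frame("top");b=r.grab_frame("side")
cv2.imwrite("pics/both4.png",cv2.resize(np.vstack([a["pixels"][130:330,320:480],b["pixels"][170:370,240:400]]),None,fx=1.5,fy=1.5)[:,:,::-1])
E
```

```text
9.1833 [-0.74  0.59  0.63  2.    0.35  0.84 -0.5 ] [ 0.3  0.7 -2.3] 0.02363099845985299
0,-20,71.3 [0.0, 0.008, -0.001] [-0.0, 0.0003, 0.0004]
0,-90,71.3 [0.001, -0.459, -0.001] [-0.0, 0.0003, 0.0004]
0,-150,71.3 [0.001, -0.859, -0.001] [-0.0, 0.0003, 0.0004]
```

View pics/both4.png

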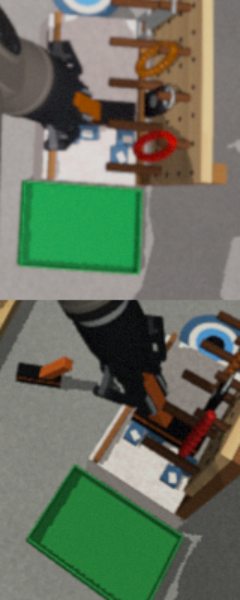

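The chips are being pushed in front of the blade and all are between the lips. Continuing.

send_rows(deltas=[[0, 0, -0.02, 0, 0, 0, 0], [0, 0, -0.06, 0, 0, 0, 0], [0, 0, -0.11, 0, 0, 0, 0], [0, 0, -0.17, 0, 0, 0, 0], [0, 0, -0.23, 0, 0, 0, 0], [0, 0, -0.29, 0, 0, 0, 0], [0, 0, -0.35, 0, 0, 0, 0], [0, 0, -0.41, 0, 0, 0, 0], [0, 0, -0.459, 0, 0, 0, 0], [0, 0, -0.51, 0, 0, 0, 0], [0, 0, -0.55, 0, 0, 0, 0], [0, 0, -0.55, 0, 0, 0, 0]])

```text
clock: 10.28
tcp_pos: [0.4566, -0.0885, 0.1339]
orientation: [1.95, 1.808, -0.617]
contact_force: [0.1, 0.2, -2.6]
grip_width: 0.0233
```

```bash
python3 nxt.py 0,-105,71.3 0,-125,71.3 0,-135,71.3
```

```text
10.2833 [-0.86  0.49  0.67  2.18  0.4   0.8  -0.61] [ 0.1  0.2 -2.6] 0.023268436571424383
0,-105,71.3 [0.001, -0.006, -0.002] [-0.0001, 0.0004, 0.0004]
0,-125,71.3 [0.001, -0.14, -0.002] [-0.0001, 0.0004, 0.0004]
0,-135,71.3 [0.001, -0.206, -0.002] [-0.0001, 0.0004, 0.0004]
```

send_rows(deltas=[[0, 0, -0.03, 0, 0, 0, 0], [0, 0, -0.08, 0, 0, 0, 0], [0, 0, -0.14, 0, 0, 0, 0], [0, 0, -0.2, 0, 0, 0, 0], [0, 0, -0.24, 0, 0, 0, 0], [0, 0, -0.24, 0, 0, 0, 0], [0, 0, -0.24, 0, 0, 0, 0]])

```text
clock: 10.87
tcp_pos: [0.422, -0.0856, 0.134]
orientation: [1.949, 1.808, -0.615]
contact_force: [0.9, -0.5, -3.0]
grip_width: 0.023
```

```bash
python3 nxt.py 0,-140,71.3 0,-80,71.3 0,-80,92
python3 - <<'E'
from bench import r
import cv2,numpy as np,pickle
from h import *
a=r.grab_frame("top");b=r.grab_frame("side");pickle.dump((a,b),open("f5.pkl","wb"))
for n,f,roi in(("top",a,(325,130,425,320)),("side",b,(245,180,390,384))):
    for c in blobs(f,(95,90,40),(125,255,255),roi,12): print(n,np.round(c.mean(0),1),cv2.contourArea(c.astype(np.int32)),rect(f,c,.012))
cv2.imwrite("pics/both5.png",cv2.resize(np.vstack([a["pixels"][130:330,320:480],b["pixels"][184:384,240:400]]),None,fx=1.5,fy=1.5)[:,:,::-1])
E
```

```text
10.8667 [-0.92  0.45  0.69  2.26  0.43  0.79 -0.67] [ 0.9 -0.5 -3. ] 0.022993266718867176
0,-140,71.3 [0.0, -0.009, -0.0] [0.0004, 0.0002, 0.0004]
0,-80,71.3 [-0.0, 0.391, 0.0] [0.0004, 0.0002, 0.0004]
0,-80,92 [-0.08, 0.391, -0.113] [0.0004, 0.0002, 0.0004]
top [362.8 134.7] 39.5 [ 703.5 -109.    35.6   10.3   49.8]
top [390.5 137.3] 32.0 [ 697.3 -173.4   10.8   30.6   32. ]
top [378.  130.8] 22.0 [ 7.123e+02 -1.449e+02  4.700e+00  3.190e+01  3.000e-01]
side [307.2 310.1] 210.0 [412.4 -99.4  47.   21.3  86.3]
side [332.5 326.8] 125.0 [ 407.1 -158.1   24.5   34.1    1.6]
side [380.5 198.5] 125.0 [ 735.7 -136.6   55.6   43.    19.6]
side [372.7 186.4] 123.5 [ 756.1 -108.7   32.    82.    57. ]
```

View pics/both5.png

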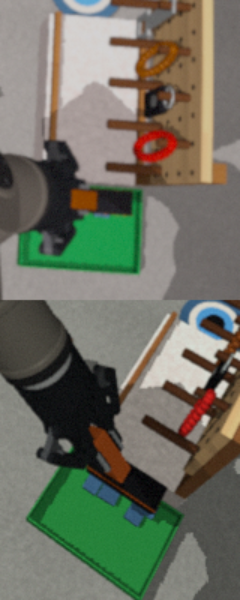

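The blade is past the ledge end. The chips are on the green tray floor (blue patches at about (100,485) and (133,515) in the lower half), and the strip is empty in the top view. Moving away towards −x and up.

```bash
cat > go.py <<'E'
import sys
from h import *
from bench import r
o=r.get_obs();print(o["clock"],np.round(o["joints"],2),np.round(o["contact_force"],1))
R=Ro.from_rotvec([1.842,1.895,-.58]).as_matrix()
for q in sys.argv[1:]:
    print(q,*[v.tolist() for v in delta(o,np.array([float(v) for v in q.split(",")])/1e3,R)])
E
python3 go.py 425,-40,170 430,20,200
```

```text
10.9667 [-0.92  0.45  0.69  2.26  0.43  0.79 -0.67] [-0.1  0.6 -2. ]
425,-40,170 [0.111, -0.008, -0.37] [-0.0191, 0.0001, -0.027]
430,20,200 [0.325, -0.004, -0.764] [-0.0191, 0.0001, -0.027]
```

send_rows(deltas=[[0, 0.01, 0, -0.05, 0, 0, 0], [0, 0.04, 0, -0.15, 0, 0, 0], [0, 0.08, 0, -0.28, 0, 0, 0], [0, 0.14, 0, -0.42, -0.005, 0, -0.007], [0, 0.21, 0, -0.56, -0.01, 0, -0.014], [0, 0.27, -0.002, -0.67, -0.015, 0, -0.021], [0, 0.31, -0.004, -0.74, -0.019, 0, -0.027], [0, 0.325, -0.004, -0.764, -0.019, 0, -0.027], [0, 0.325, -0.004, -0.764, -0.019, 0, -0.027], [0, 0.325, -0.004, -0.764, -0.019, 0, -0.027]])

```text
clock: 11.8
tcp_pos: [0.4294, 0.0189, 0.1997]
orientation: [1.843, 1.893, -0.583]
contact_force: [0.5, 0.5, -2.4]
grip_width: 0.0234
```

```bash
python3 go.py 500,145,215 567.2,264.5,222
python3 - <<'E'
from bench import r
import cv2,numpy as np
from h import *
a=r.grab_frame("top");b=r.grab_frame("side")
for n,f,roi in(("top",a,(325,140,425,320)),("side",b,(245,200,370,384))):
    for c in blobs(f,(95,90,40),(125,255,255),roi,12): print(n,np.round(c.mean(0),1),cv2.contourArea(c.astype(np.int32)),rect(f,c,.012))
cv2.imwrite("pics/both6.png",cv2.resize(np.hstack([a["pixels"][130:330,320:480],b["pixels"][184:384,240:400]]),None,fx=2.5,fy=2.5)[:,:,::-1])
E
```

```text
11.8 [-1.12  0.32  0.65  2.16  0.42  1.04 -0.71] [ 0.5  0.5 -2.4]
500,145,215 [0.618, 0.493, -0.559] [-0.0007, 0.0004, -0.0003]
567.2,264.5,222 [1.233, 0.962, -1.049] [-0.0007, 0.0004, -0.0003]
top [390.4 265.7] 158.0 [ 411.5 -159.2   28.1   42.9   51.1]
top [364.  267.1] 108.5 [412.3 -99.9  47.9  17.   89.7]
side [307.1 309.3] 220.5 [415.  -99.6  47.   26.5  86.3]
side [333.7 324.8] 197.5 [ 413.6 -157.2   27.1   44.2   54. ]
```

View pics/both6.png

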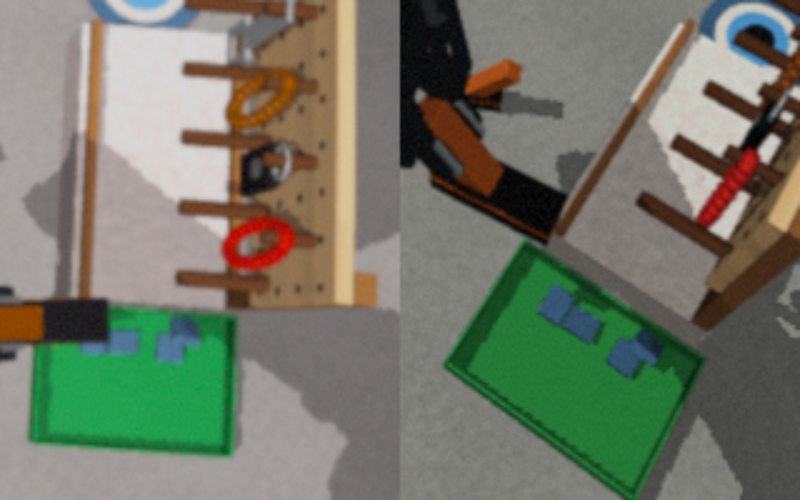

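All four chips are in the tray, with one leaning on its neighbour, and the strip is clear. Carrying the scraper back.

send_rows(deltas=[[0, 0.04, 0.03, -0.04, 0, 0, 0], [0, 0.12, 0.1, -0.11, 0, 0, 0], [0, 0.23, 0.18, -0.21, 0, 0, 0], [0, 0.35, 0.28, -0.32, 0, 0, 0], [0, 0.46, 0.37, -0.42, 0, 0, 0], [0, 0.55, 0.44, -0.5, 0, 0, 0], [0, 0.6, 0.48, -0.545, 0, 0, 0], [0, 0.618, 0.493, -0.559, 0, 0, 0]])

```text
clock: 12.57
tcp_pos: [0.5014, 0.1483, 0.2148]
orientation: [1.841, 1.896, -0.58]
contact_force: [0.9, -0.1, -2.5]
grip_width: 0.023
```

send_rows(deltas=[[0, 0.04, 0.03, -0.03, 0, 0, 0], [0, 0.12, 0.09, -0.1, 0, 0, 0], [0, 0.23, 0.18, -0.18, 0, 0, 0], [0, 0.35, 0.27, -0.28, 0, 0, 0], [0, 0.46, 0.35, -0.37, 0, 0, 0], [0, 0.55, 0.42, -0.44, 0, 0, 0], [0, 0.6, 0.46, -0.48, 0, 0, 0], [0, 0.615, 0.469, -0.49, 0, 0, 0], [0, 0.615, 0.469, -0.49, 0, 0, 0], [0, 0.615, 0.469, -0.49, 0, 0, 0]])

```text
clock: 13.4
tcp_pos: [0.5666, 0.264, 0.2222]
orientation: [1.843, 1.893, -0.584]
contact_force: [0.3, -1.4, -2.1]
grip_width: 0.0234
```

```bash
python3 go.py 567.2,264.5,222 567.2,264.5,80 567.2,264.5,69.5
```

```text
13.4 [-1.1   0.67  0.54  1.54  0.18  1.36 -0.65] [ 0.3 -1.4 -2.1]
567.2,264.5,222 [0.003, 0.004, -0.001] [-0.0009, 0.0006, -0.0002]
567.2,264.5,80 [0.548, 0.004, 0.774] [-0.0009, 0.0006, -0.0002]
567.2,264.5,69.5 [0.588, 0.004, 0.831] [-0.0009, 0.0006, -0.0002]
```

send_rows(deltas=[[0, 0.05, 0, 0.07, 0, 0, 0], [0, 0.13, 0.002, 0.18, 0, 0, 0], [0, 0.24, 0.003, 0.33, 0, 0, 0], [0, 0.35, 0.004, 0.49, 0, 0, 0], [0, 0.45, 0.004, 0.63, 0, 0, 0], [0, 0.52, 0.004, 0.73, 0, 0, 0], [0, 0.548, 0.004, 0.774, 0, 0, 0], [0, 0.57, 0.004, 0.805, 0, 0, 0], [0, 0.58, 0.004, 0.819, 0, 0, 0], [0, 0.58, 0.004, 0.819, 0, 0, 0]])

```text
clock: 14.23
tcp_pos: [0.5679, 0.2659, 0.0723]
orientation: [1.843, 1.894, -0.581]
contact_force: [0.4, 0.3, -2.8]
grip_width: 0.0232
```

```bash
python3 go.py 567.2,264.5,69.5 567.2,264.5,68.5
```

```text
14.2333 [-1.07  0.85  0.49  1.6   0.13  1.14 -0.72] [ 0.4  0.3 -2.8]
567.2,264.5,69.5 [0.003, -0.005, 0.02] [-0.0003, 0.0001, -0.0002]
567.2,264.5,68.5 [0.007, -0.005, 0.026] [-0.0003, 0.0001, -0.0002]
```

send_rows(deltas=[[0, 0.003, -0.003, 0.012, 0, 0, 0], [0, 0.005, -0.003, 0.02, 0, 0, 0], [0, 0.007, -0.003, 0.026, 0, 0, 0], [0, 0.007, -0.003, 0.026, 0, 0, 0]])

```text
clock: 14.57
tcp_pos: [0.5676, 0.2648, 0.0686]
orientation: [1.843, 1.895, -0.58]
contact_force: [0.2, 0.5, -1.3]
grip_width: 0.023
```

```bash
python3 go.py 567.2,264.5,68.5
```

```text
14.5667 [-1.07  0.86  0.48  1.6   0.13  1.13 -0.72] [ 0.2  0.5 -1.3]
567.2,264.5,68.5 [-0.002, -0.002, 0.002] [-0.0002, -0.0, -0.0001]
```

The wrist load dropped from about −2.8 N to −1.3 N, so the blade is just touching the floor. Opening, then retreating along the handle.

send_rows(deltas=[[0.35, 0, 0, 0.001, 0, 0, 0], [0.45, 0, 0, 0.001, 0, 0, 0], [0.6, 0, 0, 0.001, 0, 0, 0], [0.8, 0, 0, 0.001, 0, 0, 0], [0.8, 0, 0, 0.001, 0, 0, 0], [0.8, 0, 0, 0.001, 0, 0, 0], [0.8, 0, 0, -0.05, 0, 0, 0], [0.8, 0, 0, -0.15, 0, 0, 0], [0.8, 0, 0, -0.3, 0, 0, 0], [0.8, 0, 0, -0.5, 0, 0, 0], [0.8, 0, 0, -0.7, 0, 0, 0], [0.8, 0, 0, -0.9, 0, 0, 0], [0.8, 0, 0, -1, 0, 0, 0], [0.8, 0, 0, -1, 0, 0, 0], [0.8, 0, 0, -1, 0, 0, 0]])

```text
clock: 15.82
tcp_pos: [0.5649, 0.3515, 0.1913]
orientation: [1.842, 1.896, -0.579]
contact_force: [-0.3, -1.2, -0.5]
grip_width: 0.0682
```

Run:
```python
from bench import r
import cv2,numpy as np,pickle
from h import *
a=r.grab_frame("top");b=r.grab_frame("side");t0=pickle.load(open("f0.pkl","rb"))
for n,f in(("top",a),("side",b)):
    for k,q in(("before",t0[n]),("after",f)):
        roi=(165,175,245,210) if n=="top" else (180,145,245,200)
        print(n,k,[cv2.boundingRect(c.astype(np.int32)) for c in blobs(q,(5,180,60),(18,255,255),roi,40)])
x=np.hstack([a["pixels"][130:330,110:260],a["pixels"][130:330,320:430]]);y=np.hstack([b["pixels"][130:250,120:270],b["pixels"][264:384,245:355]])
cv2.imwrite("pics/end.png",cv2.resize(np.vstack([x,y]),None,fx=1.8,fy=1.8)[:,:,::-1])
```

```text
top before [(175, 183, 35, 16)]
top after [(175, 183, 35, 16)]
side before [(186, 153, 30, 30)]
side after [(187, 153, 29, 30)]
```

View pics/end.png

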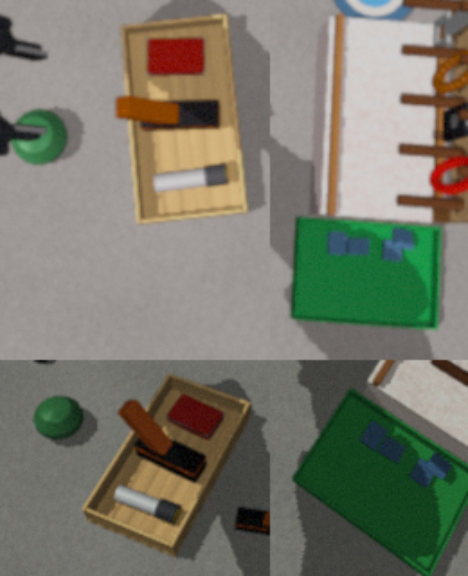

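The scraper is upright in the basket within a pixel of where it started, all four chips are in the tray, and the gripper is clear. Handing in.

```bash
python3 -c "
from bench import r
print(r.hand_in())"
```

```text
the job is handed in; nothing more can be done
None
```

The job is done and handed in at about 16 s on the robot clock (limit 61 s). I took the scraper out of the basket and swept all four chips off the near end of the ledge into the green tray in one pass. Then I stood the scraper back on its blade in the basket and let go.

**Last checks:**
- **Chips:** both views show all four in the tray and the strip empty. One chip leans on its neighbour.
- **Scraper:** it stands upright, with its handle within 1 pixel of where it started in both views.
- **Other things:** the torch, tin and paperweight look unmoved, but I only judged them by eye. The last crop shows only part of the eye plate, so I did not check it separately.
- **Contact:** readings at the end of each move showed only the scraper's weight (about 2–3 N), plus about 6 N as the gripper closed. Nothing suggested a knock on the pegs or a touch on a chip.

No check failed or disagreed. The hand-in gives no verdict, so I can't confirm the official result.

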